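# Fit the index rod of a slide unit and hold it for clamping

### The job

First run the slide unit's blue carriage (the one with the black ball knob) home under the bridge, right up to its end stop. Then take the long steel rod with the red ring out of the rack, thread it nose down through the brass clamp bush on the bridge and on through the brass bush in the carriage below, until its red ring is level with the top of the clamp bush. Finish while still holding the rod steady at that height, ready for the clamp screw to be tightened: do not let go, and leave the short rod and the other things on the bench as they are.

Things in the scene. Friction and masses are not known exactly. Their poses are not given: they have to be found in the camera images.
- slide_unit: fixed aluminium slide unit, base plate 136 x 250 x 12 mm; origin under the centre of the base plate, on the bench; its +y is the long way of the base plate and the direction in which the carriage runs home. A bridge (128 mm across x, 56 mm along y, plate top 112 mm above the bench) stands over the slide at y = +70 mm; the end stop is at the +y end (top 45 mm)
- clamp_mouth (a point): centre of the top mouth of the clamp bush on the bridge, 124 mm above the bench, at x = 0, y = +70 mm in the slide unit's frame; axes as the slide unit's, z up. Vertical brass bush in a black slit collar (42 mm across, clamp screw lug on the +x side): bore 14 mm, mouth countersunk to 20 mm over the first 3 mm, bore 32 mm long (its lower end 92 mm above the bench)
- carriage_bush (a point): centre of the top mouth of the brass bush in the blue carriage, 50 mm above the bench; axes as the slide unit's. Vertical bore 14 mm, mouth countersunk to 20 mm over the first 3 mm, bore 19 mm long (lower end 31 mm above the bench); free space below it down to the base plate, whose top is 12 mm above the bench. With the carriage home it lies straight below clamp_mouth
- knob_centre (a point): centre of the black ball knob, 32 mm across, on a stud on the carriage, 71 mm above the bench and 85 mm behind the carriage bush (toward -y of the slide unit); axes as the slide unit's. The carriage plate beneath it is 92 mm wide (x), its top 45 mm above the bench
- carriage (a joint): travel of the carriage along the slide unit's +y, in m: 0 at the far end, 0.070 home against the end stop, where the two bushes are in line. It slides with about 2 N of friction and stays where it is left
- rod_rack: fixed white rod rack, block 116 x 42 mm on a black foot 136 x 62 mm; origin under its centre, on the bench; its x is the long way. Two upright holes 13 mm wide, 41 mm deep at x = -30 mm and +30 mm, y = 0; block top 49 mm above the bench; the rods stand upright in them with their noses 8 mm above the bench
- rod_centre (a point): centre, half-way up, of the long steel rod with the red ring: 12 mm across, 175 mm long, about 150 g, z along the rod toward its upper end; the nose (lower end) is tapered to 8 mm over 4 mm. It stands in either hole of the rack
- rod_tip (a point): the rod's nose: centre of its lower end face, 87.5 mm below rod_centre along the rod
- rod_ring (a point): centre of the 6 mm wide red ring painted on the rod, 102 mm above the nose along the rod; the rod goes on 73 mm above it
- short_rod_centre (a point): centre of the other, shorter steel rod, with a blue ring: 12 mm across, 125 mm long, standing in the rack's other hole; not to be moved
- threadlock_centre (a point): centre of a small red bottle with a blue cap, 29 mm across, 96 mm high; bystander
- jar_centre (a point): centre of a white jar with a screw lid, 44 mm across, 61 mm high; bystander
- hex_key_centre (a point): centre of an L-shaped black hex key lying flat, 31 x 98 x 7 mm; bystander
- rod: the long rod with the red ring (see rod_centre); origin at the centre of its lower end face, z up along it

How it is judged:
By the outcome, as a careful person would: the job done as asked, in the order asked, and still so for the second after the job is handed in, while the arm keeps its last pose, push and grip.
It also fails if it takes over 61 s, if anything falls off the work surface, if the arm or the gripper's body presses on something with over 40 N, if the wrist force passes 120 N, or if a joint passes its speed limit or range.

### The arm

A 6-joint arm with a two-finger parallel gripper is mounted at the origin on a cart in front of the work surface, level with it; the furniture and walls round the work are solid. World frame = base frame: x ahead of the robot, y to its left, z up, the work surface at z = 0. Lengths are in m, angles in rad, forces in N, time in s.
With the tool pointing down it reaches from about 0.225 to 0.725 m from the base axis. Payload 3.1 kg.
Tool frame: the origin (TCP) lies at the very end of the fingers, on their centre line; the grasp point (between the pads) lies 19 mm behind it; z points along the fingers, y is the line along which they close (so a half turn about z gives the same grasp; the last joint's range is limited). The gripper opens to 85 mm and grips with 20 to 120 N. Pads are 22 mm wide; open, the fingers measure 114 mm over their backs; the gripper's body (76 mm by 85 mm) begins 54 mm behind the grasp point. The pads swing forward as they close: fully open they stand 13 mm farther back than shut.
Start: joints at [-0.128, 0.048, 0.099, 1.622, 0, 1.443], TCP at [0.525, -0, 0.231] pointing down, gripper open.
Joint ranges: [-2.91, 2.91], [-0.99, 1.94], [-1.21, 1.42], [-2.12, 2.29], [-1.49, 1.47], [-3.14, 3.14]. Speed limits (rad/s): [2.79, 2.79, 3.14, 3.14, 3.14, 3.14].

### API

Orientations are given as [roll, pitch, yaw] about the fixed x, y, z axes, in that order (R = Rz(yaw) Ry(pitch) Rx(roll)).
In Python, from workcell import status, cams, r gives the robot as it stands. The module is installed in compiled form; this text tells all that it offers.
- The arm moves only by the tool servo_tool, never from a script. Its argument "plan" is a list of rows, each a list of 7 numbers: the turn, a rotation vector about the world's x, y, z in rad, then the shift along the world's x, y, z in m, then the closure, from -1 (fully open) to 1 (shut). A call has 1 to 10 rows; each row is the pose to reach, as a shift and turn from the pose commanded when the call began; what a row does not reach only later rows make up. A row lasts 1/10 s, in which the tool goes at most 50 mm and 8.59 degrees, less where a joint would pass 70% of its speed; a pose out of reach is approached as far as the arm can. A call with a gripper value outside its range is refused whole. The fingers move at their own pace and stop on an object; "newtons" is the grip in N (left out, the last holds). Time passes only in rows, so rows that repeat a pose let the fingers close. It gives the time, the measured TCP pose, the force, the opening and the grip force at its end, in the units of the state.
- status.get_obs(): the state, without advancing time (a new reading comes with each control period).
- cams.get_image(name): name is "scene" or "side" or "wrist"; returns the picture (480x640x3 uint8, red, green, blue); there is no depth.
- cams.camera_info(name): a dict with "intrinsics" (3x3 intrinsics, pixels), "eye" and "orientation" of the camera in the world. Camera axes: x right, y up, looking along -z (the intrinsics and any distortion apply to the point x, -y, -z); pixel columns grow to the right and rows downward; lengths in m; the calibration is good to about 2 mm. The wrist camera is an equidistant fisheye: a pixel r from the principal point sees the ray r / f radians off the axis. A picture is of the moment at which its call begins: read the wrist's pose just before it. camera_info takes no time and is no camera call; for the wrist camera it gives the pose at the moment of the call.
- r.sign_off(): hands the job in; it is judged then, once.
The state is a dict: "time": time; "qpos": joint angles; "qvel": joint speeds; "joint_torque": joint torques, N m; "eef_pos": TCP position; "eef_rot": TCP orientation; "contact_force": force on the tool from outside, world axes, zero at the start; "moment": the same for the moment, N m; "gripper_width": finger opening in m; "grasp_force": force on a finger pad.
Only numpy, scipy, OpenCV 4.12 (cv2) and the standard library are available. Lean on these libraries where they do the work, as an engineer would, in place of code of your own. Each camera call takes 0.05 s, during which the arm holds its last target. There are 200 camera calls.

## Working session

There is one attempt and no reset: what is moved stays moved. The work goes in short steps, Python scripts to look and compute and a tool call to move; the robot and the scene stay as the last step left them, time stands still between calls to the robot, and variables do not carry over. Pictures are saved under pics/ and viewed, at most 10 in all, crops included, and the job is handed in when it is done.

Besides the shell and the picture viewer there is one more tool, called after ">>>" in YAML: its name, and indented under it one key for each argument. servo_tool: Moves the arm, as the interface text tells. Its arguments: {"type":"object","properties":{"plan":{"type":"array"},"newtons":{"type":"number"}},"required":["plan"]}

```bash
mkdir -p pics; cat > h.py <<'E'
import numpy as np, cv2
from scipy.spatial.transform import Rotation as R
from workcell import status, cams, r
def info(n):
    c=cams.camera_info(n); return c
def snap(n,f):
    c=cams.camera_info(n); im=cams.get_image(n); cv2.imwrite(f,im[:,:,::-1]); return c,im
E
python3 - <<'E'
from h import *
for n in ["scene","side","wrist"]:
    c,im=snap(n,f"pics/{n}0.png"); print(n,c)
print(status.get_obs())
E
```

```text
scene {'intrinsics': array([[461.19639743,   0.        , 324.05233194],
       [  0.        , 461.19639743, 237.74416588],
       [  0.        ,   0.        ,   1.        ]]), 'eye': array([0.17377068, 0.66459421, 0.51640274]), 'orientation': array([ 1.07006708,  0.02385961, -2.65854883])}
side {'intrinsics': array([[601.02488798,   0.        , 316.93639939],
       [  0.        , 601.02488798, 242.69257344],
       [  0.        ,   0.        ,   1.        ]]), 'eye': array([ 0.48574887, -0.84764292,  0.80559278]), 'orientation': array([ 0.86623421, -0.01051499, -0.08114798])}
wrist {'intrinsics': array([[371.64829954,   0.        , 319.77190518],
       [  0.        , 371.64829954, 240.10681953],
       [  0.        ,   0.        ,   1.        ]]), 'eye': array([0.52348463, 0.0730997 , 0.37324379]), 'orientation': array([-0.29158325,  0.00199893, -0.00059289])}
{'time': 0.15, 'qpos': array([-1.27815446e-01,  4.86170630e-02,  9.79200948e-02,  1.62200990e+00,
        8.70728887e-06,  1.44299546e+00]), 'qvel': array([ 0.00079405, -0.00139117,  0.00348284, -0.00030815,  0.00071404,
       -0.00058785]), 'joint_torque': array([ 1.92174317e-03, -3.39259207e+01,  3.20423770e+01,  1.53483648e-02,
       -7.92531455e-05, -2.20000692e-05]), 'eef_pos': array([5.24508023e-01, 4.52759235e-05, 2.30348249e-01]), 'eef_rot': array([-3.13969881e+00, -2.52140398e-04,  1.57078150e+00]), 'contact_force': array([-0.45623535,  1.23435237, -0.56072134]), 'moment': array([ 0.00912988,  0.00739741, -0.00355187]), 'grasp_force': 0.0, 'gripper_width': 0.08533816553588894}
```

View pics/scene0.png

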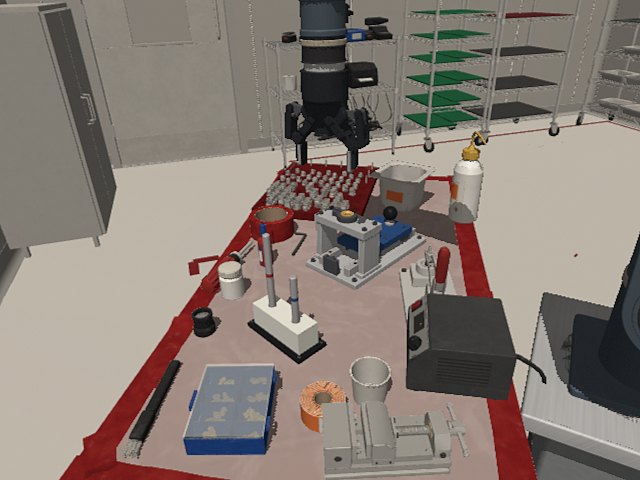

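View pics/side0.png

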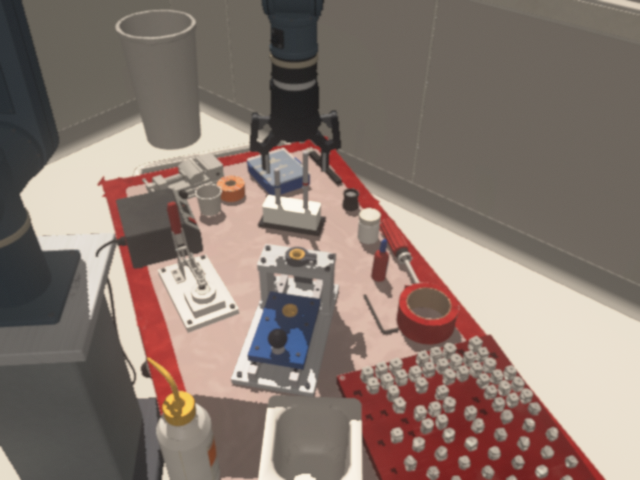

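View pics/wrist0.png

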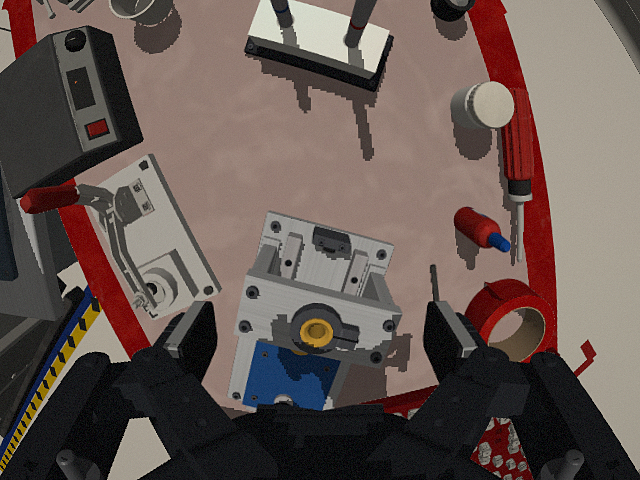

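The scene picture shows the knob at (390,213), the clamp mouth at (348,214) and the long rod's top at (267,235), in the left hole. The side picture shows the knob at (278,338), the carriage bush at (290,311), the clamp at (297,256) and the rod top at (306,156). The wrist picture shows the clamp mouth at (317,332) and the rack at the top.

```bash
cat >> h.py <<'E'
def ray(c,n,u,v):
    K=c["intrinsics"]; x=(u-K[0,2])/K[0,0]; y=(v-K[1,2])/K[1,1]
    if n=="wrist":
        t=np.hypot(x,y); s=np.sin(t)/max(t,1e-9); d=np.array([x*s,-y*s,-np.cos(t)])
    else: d=np.array([x,-y,-1.])
    return R.from_euler("xyz",c["orientation"]).apply(d/np.linalg.norm(d))
def atz(c,n,u,v,z):
    d=ray(c,n,u,v); return c["eye"]+d*(z-c["eye"][2])/d[2]
def tri(obs):
    A=np.zeros((3,3));b=np.zeros(3);L=[]
    for c,n,u,v in obs:
        d=ray(c,n,u,v);P=np.eye(3)-np.outer(d,d);A+=P;b+=P@c["eye"];L.append((c["eye"],d))
    p=np.linalg.solve(A,b); return p.round(4),[round(float(np.linalg.norm(np.cross(p-e,d))),4) for e,d in L]
E
python3 - <<'E'
from h import *
s,d,w=[info(n) for n in("scene","side","wrist")]
np.set_printoptions(precision=4,suppress=True)
print("clamp",tri([(s,"scene",348,214),(d,"side",297,256),(w,"wrist",317,332)]),atz(w,"wrist",317,332,.124))
print("knob",tri([(s,"scene",390,213),(d,"side",278,338)]),atz(d,"side",278,338,.071))
print("cbush",atz(d,"side",290,311,.05))
print("rodtop",tri([(s,"scene",267,235),(d,"side",306,156)]))
print("rodhole",atz(w,"wrist",353,43,.049),atz(s,"scene",270,303,.049), "short",atz(w,"wrist",287,24,.049),atz(s,"scene",295,320,.049))
# slide base corners: wrist screws
for p in [(275,225),(382,256),(238,396)]: print("base",atz(w,"wrist",*p,.012))
for p in [(253,294),(247,327),(391,324),(376,356)]: print("bridge",atz(w,"wrist",*p,.112))
im=[cv2.imread(f"pics/{n}0.png") for n in("scene","side","wrist")]
a=cv2.resize(im[0][180:340,210:430],None,fx=2.6,fy=2.6,interpolation=cv2.INTER_CUBIC)[:300*2]
cv2.imwrite("pics/c_scene.png",cv2.resize(im[0][195:335,230:430],(800,560),interpolation=cv2.INTER_CUBIC))
cv2.imwrite("pics/c_side.png",cv2.resize(im[1][235:385,220:420],(800,600),interpolation=cv2.INTER_CUBIC))
E
```

```text
clamp (array([ 0.5209, -0.078 ,  0.1206]), [0.0002, 0.0004, 0.0001]) [ 0.5209 -0.076   0.124 ]
knob (array([ 0.4826, -0.2155,  0.0706]), [0.0002, 0.0002]) [ 0.4828 -0.2158  0.071 ]
cbush [ 0.5051 -0.139   0.05  ]
rodtop (array([0.5527, 0.1498, 0.1773]), [0.0006, 0.0006])
rodhole [0.5516 0.1525 0.049 ] [0.5566 0.1549 0.049 ] short [0.4948 0.1704 0.049 ] [0.4954 0.1752 0.049 ]
base [ 0.4777 -0.0195  0.012 ]
base [ 0.5875 -0.0526  0.012 ]
base [ 0.4186 -0.2425  0.012 ]
bridge [ 0.4707 -0.0494  0.112 ]
bridge [ 0.4635 -0.0795  0.112 ]
bridge [ 0.5809 -0.0766  0.112 ]
bridge [ 0.5706 -0.1079  0.112 ]
```

View pics/c_side.png

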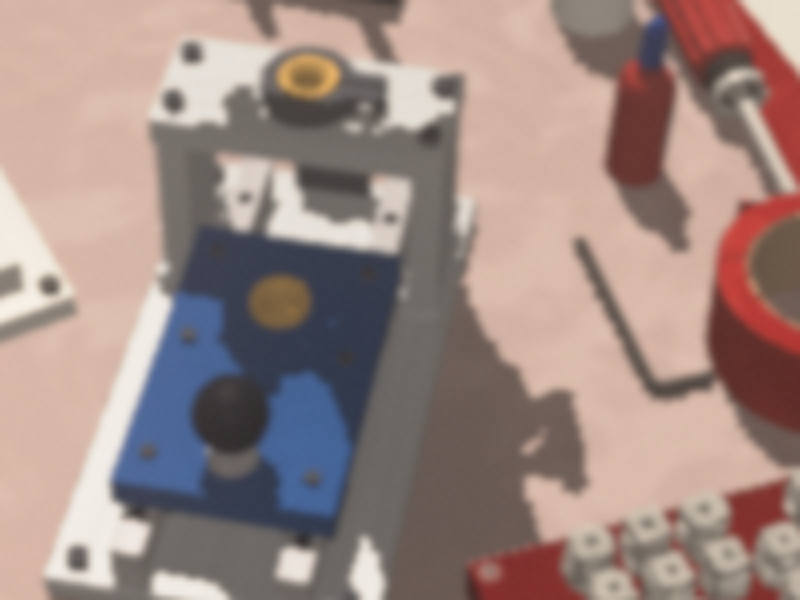

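The knob is at (0.483,-0.2155), the clamp at (0.521,-0.077) and the slide yaw is about -15.5°. The knob is 144 mm from the clamp, so the carriage has about 59 mm to go. I'll go over the knob now.

>>> servo_tool:
  plan:
    - [0,0,-0.09,-0.01,-0.045,0,-1]
    - [0,0,-0.18,-0.02,-0.09,0,-1]
    - [0,0,-0.27,-0.03,-0.135,-0.02,-1]
    - [0,0,-0.27,-0.042,-0.18,-0.05,-1]
    - [0,0,-0.27,-0.042,-0.2155,-0.08,-1]
    - [0,0,-0.27,-0.042,-0.2155,-0.12,-1]
    - [0,0,-0.27,-0.042,-0.2155,-0.15,-1]
    - [0,0,-0.27,-0.042,-0.2155,-0.176,-1]
    - [0,0,-0.27,-0.042,-0.2155,-0.176,-1]
    - [0,0,-0.27,-0.042,-0.2155,-0.176,-1]
  newtons: 25

```text
time: 1.15
eef_pos: [0.4825, -0.2152, 0.055]
eef_rot: [-3.14, -0.0, 1.301]
contact_force: [-0.7, 0.5, 0.5]
gripper_width: 0.0853
grasp_force: 0.0
```

>>> servo_tool:
  plan:
    - [0,0,0,0,0,0,0]
    - [0,0,0,0,0,0,0.3]
    - [0,0,0,0,0,0,0.5]
    - [0,0,0,0,0,0,0.7]
    - [0,0,0,0,0,0,1]
    - [0,0,0,0,0,0,1]
    - [0,0,0,0,0,0,1]
  newtons: 25

```text
time: 1.85
eef_pos: [0.4827, -0.2156, 0.0568]
eef_rot: [-3.141, 0.001, 1.301]
contact_force: [-3.7, 1.2, 5.2]
gripper_width: 0.0303
grasp_force: 24.6
```

Knob gripped. I'll run the carriage home.

>>> servo_tool:
  plan:
    - [0,0,0,0.003,0.012,0,1]
    - [0,0,0,0.0065,0.024,0,1]
    - [0,0,0,0.01,0.036,0,1]
    - [0,0,0,0.013,0.0465,0,1]
    - [0,0,0,0.0142,0.051,0,1]
    - [0,0,0,0.0142,0.051,0,1]

```text
time: 2.45
eef_pos: [0.4972, -0.1634, 0.0568]
eef_rot: [-3.142, -0.0, 1.302]
contact_force: [-4.1, 1.3, 7.1]
gripper_width: 0.0305
grasp_force: 24.8
```

>>> servo_tool:
  plan:
    - [0,0,0,0.0005,0.002,0,1]
    - [0,0,0,0.001,0.004,0,1]
    - [0,0,0,0.0016,0.006,0,1]
    - [0,0,0,0.0021,0.008,0,1]
    - [0,0,0,0.0021,0.008,0,1]

```text
time: 2.95
eef_pos: [0.499, -0.1569, 0.0568]
eef_rot: [3.141, 0.002, 1.301]
contact_force: [-4.5, -1.9, 5.7]
gripper_width: 0.0306
grasp_force: 24.8
```

>>> servo_tool:
  plan:
    - [0,0,0,0.0003,0.001,0,1]
    - [0,0,0,0.0005,0.002,0,1]
    - [0,0,0,0.0008,0.003,0,1]
    - [0,0,0,0.0008,0.003,0,1]

```text
time: 3.35
eef_pos: [0.4991, -0.1568, 0.0568]
eef_rot: [-3.141, 0.009, 1.299]
contact_force: [-5.6, -8.4, 5.7]
gripper_width: 0.0302
grasp_force: 24.7
```

>>> servo_tool:
  plan:
    - [0,0,0,0.0003,0.001,0,1]
    - [0,0,0,0.0005,0.002,0,1]
    - [0,0,0,0.0008,0.003,0,1]
    - [0,0,0,0.0008,0.003,0,1]

```text
time: 3.75
eef_pos: [0.4991, -0.1568, 0.0568]
eef_rot: [-3.141, 0.016, 1.298]
contact_force: [-8.6, -14.4, 4.7]
gripper_width: 0.0304
grasp_force: 24.6
```

The carriage is against the stop: position no longer changes and the force rises. I'll relax, release and lift, then look at the clamp and rod from close by.

>>> servo_tool:
  plan:
    - [0,0,0,-0.0013,-0.005,0,1]
    - [0,0,0,-0.0013,-0.005,0,-1]
    - [0,0,0,-0.0013,-0.005,0,-1]
    - [0,0,0,-0.0013,-0.005,0,-1]
    - [0,0,0,-0.0013,-0.005,0,-1]
    - [0,0,0,-0.0013,-0.005,0.04,-1]
    - [0,0,0,-0.0013,-0.005,0.09,-1]
    - [0,0,0,-0.0013,-0.005,0.14,-1]
    - [0,0,0,-0.0013,-0.005,0.19,-1]
    - [0,0,0,-0.0013,-0.005,0.22,-1]

```text
time: 4.75
eef_pos: [0.5007, -0.1555, 0.2801]
eef_rot: [3.135, 0.001, 1.301]
contact_force: [0.9, -0.6, 1.2]
gripper_width: 0.0856
grasp_force: 0.0
```

>>> servo_tool:
  plan:
    - [0,0,0,0.005,0.04,0.01,-1]
    - [0,0,0,0.01,0.08,0.02,-1]
    - [0,0,0,0.02,0.12,0.03,-1]
    - [0,0,0,0.03,0.16,0.03,-1]
    - [0,0,0,0.04,0.19,0.03,-1]
    - [0,0,0,0.04,0.19,0.03,-1]
    - [0,0,0,0.04,0.19,0.03,-1]

```text
time: 5.45
eef_pos: [0.5395, 0.0352, 0.3049]
eef_rot: [-3.141, 0.001, 1.303]
contact_force: [0.5, -0.2, 1.0]
gripper_width: 0.0857
grasp_force: 0.0
```

```bash
python3 - <<'E'
from h import *
import pickle
o=status.get_obs(); print(o["eef_pos"],o["contact_force"])
c,im=snap("wrist","pics/wrist1.png"); pickle.dump(c,open("w1.pkl","wb"))
c2,im2=snap("side","pics/side1.png")
z=cv2.resize(im2[235:385,220:420],(400,300),interpolation=cv2.INTER_CUBIC)[:,:,::-1]
v=im[:,:,::-1].copy(); cv2.imwrite("pics/m1.png",np.hstack([cv2.resize(v,(800,600)),]))
cv2.imwrite("pics/c_side1.png",z)
print(c["eye"])
E
```

```text
[0.53954454 0.03520365 0.30494265] [ 0.48816442 -0.16172603  1.02087636]
[0.55778117 0.10573614 0.44788474]
```

View pics/wrist1.png

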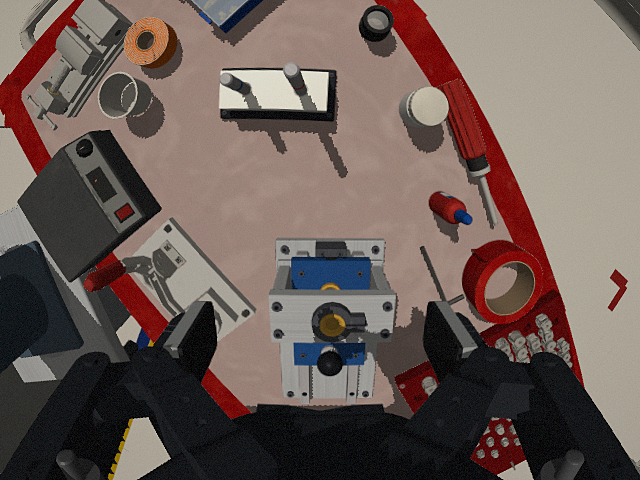

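View pics/c_side1.png

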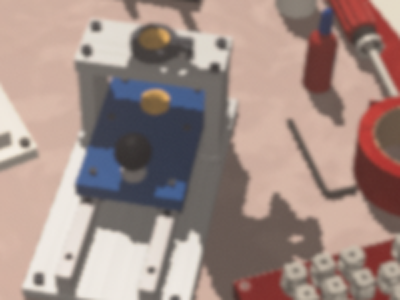

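The wrist picture shows the clamp mouth near (332,322), the carriage bush at about (330,288), the knob at (330,361), the long rod's top at (291,70) and the short rod's top at (228,78). The carriage is now forward under the bridge.

```bash
python3 - <<'E'
from h import *
import pickle
w=pickle.load(open("w1.pkl","rb")); d=info("side"); np.set_printoptions(precision=4,suppress=True)
print("clamp w",atz(w,"wrist",332,322,.124),"cbush w",atz(w,"wrist",330,288,.05),"knob",atz(w,"wrist",330,360,.071))
print("side: knob",atz(d,"side",220+133/2,235+152/2,.071),"cb",atz(d,"side",220+155/2,235+102/2,.05),"clamp",atz(d,"side",220+155/2,235+38/2,.124))
print("rod top",atz(w,"wrist",291,70,.183),"base",atz(w,"wrist",303,107,.049),"short top",atz(w,"wrist",227,78,.133))
im=cv2.imread("pics/wrist1.png")
cv2.imwrite("pics/c_w1.png",np.hstack([cv2.resize(im[275:380,280:385],(400,400),interpolation=cv2.INTER_CUBIC),cv2.resize(im[50:130,250:330],(400,400),interpolation=cv2.INTER_CUBIC)]))
E
```

```text
clamp w [ 0.521  -0.0733  0.124 ] cbush w [ 0.5218 -0.0693  0.05  ] knob [ 0.499  -0.1543  0.071 ]
side: knob [ 0.4988 -0.1583  0.071 ] cb [ 0.5213 -0.0792  0.05  ] clamp [ 0.5223 -0.0766  0.124 ]
rod top [0.5501 0.1539 0.183 ] base [0.5475 0.1359 0.049 ] short top [0.4948 0.1733 0.133 ]
```

View pics/c_w1.png

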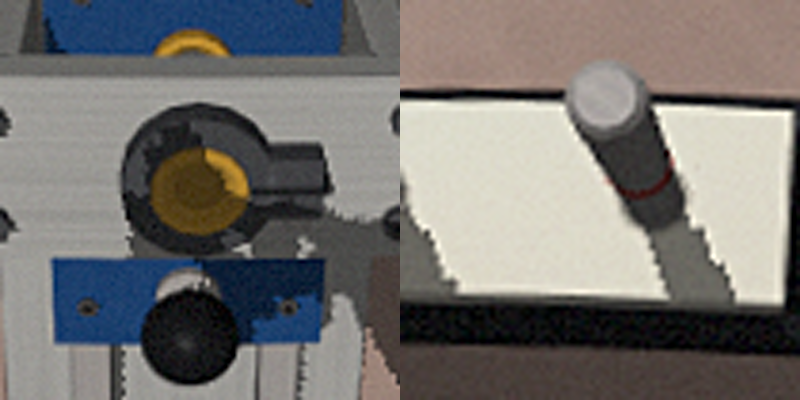

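Clamp at about (0.5216,-0.0755) and rod at about (0.5505,0.154), both consistent across the views. I'll grasp the rod about 145 mm above its nose, so TCP z 0.134, which clears the short rod.

>>> servo_tool:
  plan:
    - [0,0,0,0.003,0.03,-0.01,-1]
    - [0,0,0,0.006,0.06,-0.03,-1]
    - [0,0,0,0.009,0.09,-0.05,-1]
    - [0,0,0,0.011,0.119,-0.07,-1]
    - [0,0,0,0.011,0.119,-0.1,-1]
    - [0,0,0,0.011,0.119,-0.13,-1]
    - [0,0,0,0.011,0.119,-0.155,-1]
    - [0,0,0,0.011,0.119,-0.171,-1]
    - [0,0,0,0.011,0.119,-0.171,-1]

```text
time: 6.45
eef_pos: [0.5483, 0.1517, 0.1308]
eef_rot: [-3.136, 0.003, 1.299]
contact_force: [0.1, -0.4, -0.5]
gripper_width: 0.0852
grasp_force: 0.0
```

>>> servo_tool:
  plan:
    - [0,0,0,0,0,0,0]
    - [0,0,0,0,0,0,0.5]
    - [0,0,0,0,0,0,0.8]
    - [0,0,0,0,0,0,1]
    - [0,0,0,0,0,0,1]
    - [0,0,0,0,0,0,1]
    - [0,0,0,0,0,0,1]
  newtons: 50

```text
time: 7.15
eef_pos: [0.5509, 0.1537, 0.1351]
eef_rot: [3.141, -0.001, 1.301]
contact_force: [-0.2, 0.3, 3.3]
gripper_width: 0.0107
grasp_force: 48.7
```

>>> servo_tool:
  plan:
    - [0,0,0,0,0,0.008,1]
    - [0,0,0,0,0,0.02,1]
    - [0,0,0,0,0,0.04,1]
    - [0,0,0,0,0,0.06,1]
    - [0,0,0,0,0,0.085,1]
    - [0,0,0,0,0,0.11,1]
    - [0,0,0,0,0,0.13,1]
    - [0,0,0,0,0,0.143,1]
    - [0,0,0,0,0,0.147,1]
    - [0,0,0,0,0,0.147,1]

```text
time: 8.15
eef_pos: [0.5508, 0.1535, 0.2822]
eef_rot: [3.14, -0.0, 1.301]
contact_force: [0.4, -0.4, -1.8]
gripper_width: 0.0104
grasp_force: 48.8
```

>>> servo_tool:
  plan:
    - [0,0,0,-0.002,-0.015,0,1]
    - [0,0,0,-0.005,-0.045,0,1]
    - [0,0,0,-0.01,-0.08,0,1]
    - [0,0,0,-0.014,-0.115,0,1]
    - [0,0,0,-0.018,-0.15,0,1]
    - [0,0,0,-0.023,-0.185,0,1]
    - [0,0,0,-0.027,-0.212,0,1]
    - [0,0,0,-0.029,-0.226,0,1]
    - [0,0,0,-0.029,-0.229,0,1]
    - [0,0,0,-0.029,-0.229,0,1]

```text
time: 9.15
eef_pos: [0.5213, -0.0754, 0.2808]
eef_rot: [-3.14, -0.001, 1.3]
contact_force: [-0.5, 0.9, -1.8]
gripper_width: 0.0106
grasp_force: 48.8
```

```bash
python3 - <<'E'
from h import *
o=status.get_obs(); print(o["eef_pos"],o["eef_rot"],o["contact_force"],o["gripper_width"],o["grasp_force"])
c,a=snap("scene","pics/scene2.png"); c,b=snap("side","pics/side2.png")
a=cv2.resize(a[120:240,300:400],(400,480),interpolation=cv2.INTER_CUBIC); b=cv2.resize(b[155:275,250:350],(400,480),interpolation=cv2.INTER_CUBIC)
cv2.imwrite("pics/c2.png",np.hstack([a,b])[:,:,::-1])
E
```

```text
[ 0.52129482 -0.07538598  0.28075366] [-3.14039572e+00 -7.05771947e-04  1.30012732e+00] [-0.53570376  0.86837724 -1.77580239] 0.010635309326641113 48.77768453210592
```

View pics/c2.png

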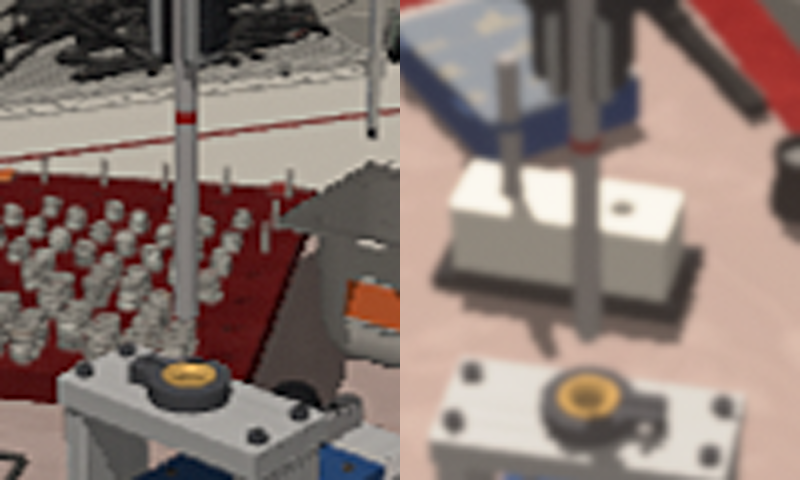

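The nose is at crop (185,325) in scene and (587,335) in side, with the mouth at (190,375) and (587,396). I'll compare them in world terms.

```bash
python3 - <<'E'
from h import *
s,d=info("scene"),info("side")
f=lambda x,y:(s,"scene",300+x/4-.4,120+y/4-.4); g=lambda x,y:(d,"side",250+(x-400)/4-.4,155+y/4-.4)
print("nose",tri([f(185,325),g(587,336)]));print("ring",tri([f(186,118),g(585.5,146)]));print("mouth",tri([f(189.5,375),g(587,396)]))
E
```

```text
nose (array([ 0.5211, -0.0692,  0.1524]), [0.0001, 0.0001])
ring (array([ 0.5218, -0.073 ,  0.2535]), [0.0005, 0.0005])
mouth (array([ 0.5208, -0.0744,  0.1234]), [0.0004, 0.0004])
```

The nose seems about 3-5 mm to +y, with a slight tilt, but it is well inside the countersink's capture range. I'll shift -3 mm and descend gently.

>>> servo_tool:
  plan:
    - [0,0,0,0,-0.0035,-0.005,1]
    - [0,0,0,0,-0.0035,-0.012,1]
    - [0,0,0,0,-0.0035,-0.02,1]
    - [0,0,0,0,-0.0035,-0.025,1]
    - [0,0,0,0,-0.0035,-0.028,1]
    - [0,0,0,0,-0.0035,-0.031,1]
    - [0,0,0,0,-0.0035,-0.034,1]
    - [0,0,0,0,-0.0035,-0.037,1]
    - [0,0,0,0,-0.0035,-0.037,1]

```text
time: 10.15
eef_pos: [0.5214, -0.0789, 0.2439]
eef_rot: [-3.141, -0.0, 1.301]
contact_force: [0.6, -0.4, -1.0]
gripper_width: 0.0103
grasp_force: 48.8
```

>>> servo_tool:
  plan:
    - [0,0,0,0,0,-0.003,1]
    - [0,0,0,0,0,-0.006,1]
    - [0,0,0,0,0,-0.009,1]
    - [0,0,0,0,0,-0.012,1]
    - [0,0,0,0,0,-0.012,1]

```text
time: 10.65
eef_pos: [0.5214, -0.079, 0.2316]
eef_rot: [-3.141, 0.0, 1.301]
contact_force: [0.3, 0.2, -1.2]
gripper_width: 0.0106
grasp_force: 48.8
```

```bash
python3 - <<'E'
from h import *
np.set_printoptions(precision=3,suppress=True)
o=status.get_obs(); print(o["eef_pos"],o["contact_force"],o["moment"])
E
```

```text
[ 0.521 -0.079  0.232] [ 0.259  0.222 -1.188] [ 0.141  0.044 -0.027]
```

>>> servo_tool:
  plan:
    - [0,0,0,0,0,-0.004,1]
    - [0,0,0,0,0,-0.008,1]
    - [0,0,0,0,0,-0.012,1]
    - [0,0,0,0,0,-0.016,1]
    - [0,0,0,0,0,-0.02,1]
    - [0,0,0,0,0,-0.02,1]

```text
time: 11.25
eef_pos: [0.5213, -0.079, 0.2114]
eef_rot: [-3.14, 0.0, 1.301]
contact_force: [0.3, 1.1, -1.8]
gripper_width: 0.0108
grasp_force: 48.8
```

>>> servo_tool:
  plan:
    - [0,0,0,0,0,-0.005,1]
    - [0,0,0,0,0,-0.01,1]
    - [0,0,0,0,0,-0.015,1]
    - [0,0,0,0,0,-0.02,1]
    - [0,0,0,0,0,-0.025,1]
    - [0,0,0,0,0,-0.028,1]
    - [0,0,0,0,0,-0.028,1]

```text
time: 11.95
eef_pos: [0.5213, -0.079, 0.1835]
eef_rot: [-3.141, 0.0, 1.301]
contact_force: [0.4, 0.3, -2.2]
gripper_width: 0.0108
grasp_force: 48.8
```

```bash
python3 - <<'E'
from h import *
np.set_printoptions(precision=3,suppress=True)
o=status.get_obs(); print(o["eef_pos"],o["contact_force"],o["moment"])
E
```

```text
[ 0.521 -0.079  0.183] [ 0.41   0.266 -2.237] [ 0.194  0.083 -0.032]
```

>>> servo_tool:
  plan:
    - [0,0,0,0,0,-0.003,1]
    - [0,0,0,0,0,-0.006,1]
    - [0,0,0,0,0,-0.009,1]
    - [0,0,0,0,0,-0.012,1]
    - [0,0,0,0,0,-0.012,1]

```text
time: 12.45
eef_pos: [0.5215, -0.079, 0.1716]
eef_rot: [-3.141, 0.0, 1.301]
contact_force: [-0.4, 0.8, -2.1]
gripper_width: 0.0109
grasp_force: 48.8
```

```bash
python3 - <<'E'
from h import *
np.set_printoptions(precision=3,suppress=True)
o=status.get_obs(); print(o["eef_pos"],o["contact_force"],o["moment"])
E
```

```text
[ 0.521 -0.079  0.172] [-0.427  0.813 -2.106] [ 0.278  0.109 -0.018]
```

>>> servo_tool:
  plan:
    - [0,0,0,0,0,-0.003,1]
    - [0,0,0,0,0,-0.006,1]
    - [0,0,0,0,0,-0.009,1]
    - [0,0,0,0,0,-0.012,1]
    - [0,0,0,0,0,-0.014,1]
    - [0,0,0,0,0,-0.014,1]

```text
time: 13.05
eef_pos: [0.5215, -0.0789, 0.1577]
eef_rot: [-3.141, -0.0, 1.301]
contact_force: [-0.7, 1.6, -1.9]
gripper_width: 0.0107
grasp_force: 48.8
```

```bash
python3 - <<'E'
from h import *
np.set_printoptions(precision=3,suppress=True)
o=status.get_obs(); print(o["eef_pos"],o["contact_force"],o["moment"])
c,a=snap("scene","pics/scene3.png"); c,b=snap("side","pics/side3.png")
a=cv2.resize(a[165:255,310:385],(400,480),interpolation=cv2.INTER_CUBIC); b=cv2.resize(b[190:280,260:335],(400,480),interpolation=cv2.INTER_CUBIC)
cv2.imwrite("pics/c3.png",np.hstack([a,b])[:,:,::-1])
E
```

```text
[ 0.521 -0.079  0.158] [-0.676  1.553 -1.9  ] [ 0.26   0.085 -0.003]
```

View pics/c3.png

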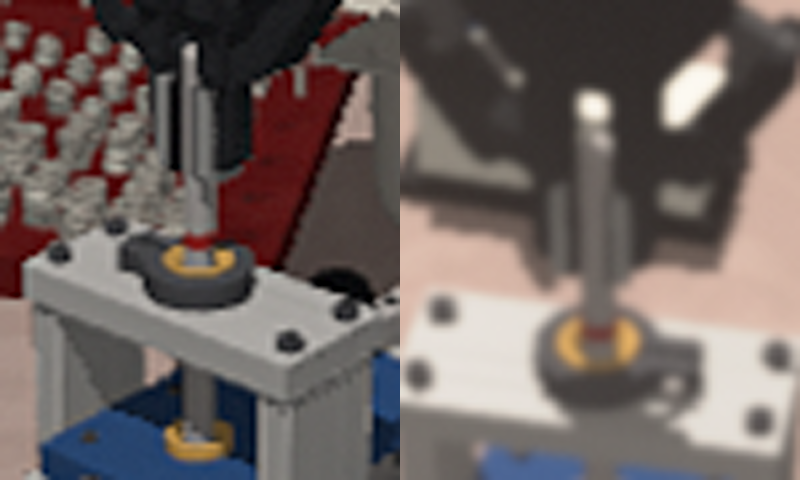

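The rod runs through the clamp bush and into the carriage bush. The red ring is just above the mouth, at crop (199,243) in scene against the mouth at (200,262), and at (597,331) against (597,345) in side. I'll compute the ring's height above the mouth.

```bash
python3 - <<'E'
from h import *
k=480/90
for n,box,ring,mouth in [("scene",(310,165),(199,243),(200,262)),("side",(260,190),(197,331),(197,345))]:
    c=info(n); K=c["intrinsics"]; Rm=R.from_euler("xyz",c["orientation"])
    def row(p):
        q=Rm.inv().apply(np.array(p)-c["eye"]); return K[1,2]-K[1,1]*q[1]/-q[2], K[0,2]+K[0,0]*q[0]/-q[2]
    xy=(.5215,-.0755)
    # near surface of ring, 6mm toward camera; centre of mouth
    u=c["eye"][:2]-np.array(xy); u/=np.linalg.norm(u)
    im=cv2.imread(f"pics/{n}3.png").astype(int)
    print(n,"mouth pred",row((*xy,.124)),"meas",box[1]+mouth[1]/k-.4)
    rr=box[1]+ring[1]/k-.4; zs=np.linspace(.11,.15,401)
    print("ring z (abs)",zs[np.argmin([abs(row((*(np.array(xy)+.006*u),z))[0]-rr) for z in zs])])
    col=int(box[0]+ring[0]/k)
    print([(y,*im[y,col][::-1]) for y in range(int(rr)-4,int(rr)+8)])
E
```

```text
scene mouth pred (np.float64(212.8638396973268), np.float64(347.0798293683047)) meas 213.725
ring z (abs) 0.13269999999999998
[(206, np.int64(134), np.int64(130), np.int64(127)), (207, np.int64(134), np.int64(133), np.int64(129)), (208, np.int64(137), np.int64(133), np.int64(129)), (209, np.int64(127), np.int64(65), np.int64(63)), (210, np.int64(122), np.int64(18), np.int64(16)), (211, np.int64(125), np.int64(39), np.int64(37)), (212, np.int64(134), np.int64(126), np.int64(123)), (213, np.int64(134), np.int64(134), np.int64(133)), (214, np.int64(130), np.int64(130), np.int64(133)), (215, np.int64(177), np.int64(146), np.int64(100)), (216, np.int64(133), np.int64(108), np.int64(68)), (217, np.int64(77), np.int64(73), np.int64(70))]
side mouth pred (np.float64(253.6116130144767), np.float64(297.02277358734966)) meas 254.2875
ring z (abs) 0.13369999999999999
[(247, np.int64(111), np.int64(104), np.int64(99)), (248, np.int64(112), np.int64(104), np.int64(100)), (249, np.int64(111), np.int64(101), np.int64(97)), (250, np.int64(110), np.int64(95), np.int64(91)), (251, np.int64(109), np.int64(78), np.int64(74)), (252, np.int64(108), np.int64(65), np.int64(61)), (253, np.int64(107), np.int64(72), np.int64(68)), (254, np.int64(109), np.int64(90), np.int64(85)), (255, np.int64(111), np.int64(100), np.int64(94)), (256, np.int64(113), np.int64(103), np.int64(94)), (257, np.int64(118), np.int64(102), np.int64(85)), (258, np.int64(116), np.int64(96), np.int64(73))]
```

All estimates agree: the ring is about 9.3 mm above the mouth. I'll lower it by that and verify numerically.

>>> servo_tool:
  plan:
    - [0,0,0,0,0,-0.002,1]
    - [0,0,0,0,0,-0.004,1]
    - [0,0,0,0,0,-0.006,1]
    - [0,0,0,0,0,-0.008,1]
    - [0,0,0,0,0,-0.0093,1]
    - [0,0,0,0,0,-0.0093,1]
    - [0,0,0,0,0,-0.0093,1]

```text
time: 13.85
eef_pos: [0.5215, -0.079, 0.1486]
eef_rot: [-3.141, -0.0, 1.301]
contact_force: [-0.4, 1.8, -1.3]
gripper_width: 0.0106
grasp_force: 48.8
```

```bash
python3 - <<'E'
from h import *
np.set_printoptions(precision=4,suppress=True)
o=status.get_obs(); print(o["eef_pos"],o["contact_force"],o["moment"])
a=snap("scene","pics/scene4.png")[1]; b=snap("side","pics/side4.png")[1]
print([(y,*map(int,a[y,346])) for y in range(208,220)]); print([(y,*map(int,b[y,296])) for y in range(248,262)])
a=cv2.resize(a[190:235,325:370],(400,400),interpolation=cv2.INTER_CUBIC); b=cv2.resize(b[235:275,277:317],(400,400),interpolation=cv2.INTER_CUBIC)
cv2.imwrite("pics/c4.png",np.hstack([a,b])[:,:,::-1])
E
```

```text
[ 0.5215 -0.079   0.1486] [-0.3643  1.8025 -1.2685] [0.4006 0.166  0.0043]
[(208, 132, 128, 124), (209, 133, 128, 125), (210, 133, 129, 125), (211, 133, 131, 128), (212, 133, 140, 136), (213, 127, 67, 66), (214, 118, 11, 15), (215, 175, 115, 63), (216, 134, 106, 69), (217, 77, 74, 71), (218, 64, 65, 70), (219, 59, 59, 62)]
[(248, 110, 103, 99), (249, 111, 104, 99), (250, 112, 104, 100), (251, 112, 104, 99), (252, 111, 104, 99), (253, 111, 103, 97), (254, 110, 94, 89), (255, 108, 78, 72), (256, 109, 67, 58), (257, 113, 74, 56), (258, 112, 83, 60), (259, 96, 79, 62), (260, 78, 68, 62), (261, 71, 65, 63)]
```

View pics/c4.png

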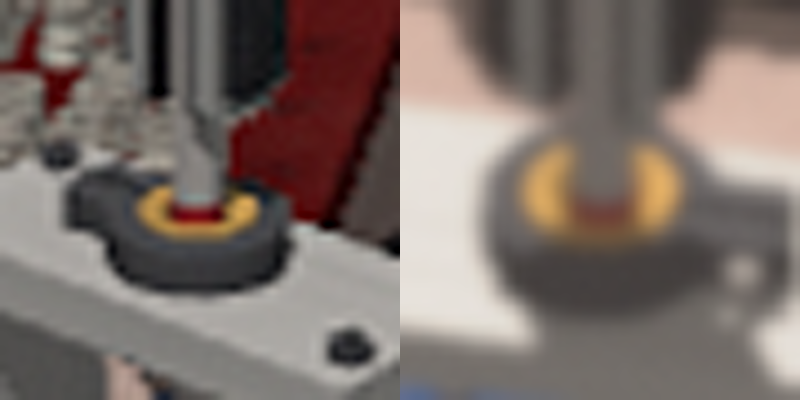

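The ring is level with the mouth. There is a small side load (Fy 1.8 N, Mx 0.4 N m), so I'll ease the tool slightly to +y to relieve it.

>>> servo_tool:
  plan:
    - [0,0,0,0,0.0008,0,1]
    - [0,0,0,0,0.0015,0,1]
    - [0,0,0,0,0.0015,0,1]
    - [0,0,0,0,0.0015,0,1]

```text
time: 14.35
eef_pos: [0.522, -0.0779, 0.1494]
eef_rot: [3.14, 0.0, 1.301]
contact_force: [-0.2, 0.1, -1.7]
gripper_width: 0.0108
grasp_force: 48.8
```

```bash
python3 - <<'E'
from h import *
np.set_printoptions(precision=4,suppress=True)
o=status.get_obs(); print(o["eef_pos"],o["contact_force"],o["moment"])
E
```

```text
[ 0.522  -0.0779  0.1494] [-0.2428  0.1073 -1.7212] [ 0.0643  0.0474 -0.0264]
```

The load is relieved. I'll check numerically that the carriage has not moved since it reached the stop, and that the bystanders are unmoved.

```bash
python3 - <<'E'
from h import *
c,b=snap("side","pics/side5.png"); a=cv2.imread("pics/side1.png"); b=b[:,:,::-1]
c,s=snap("scene","pics/scene5.png"); s0=cv2.imread("pics/scene0.png"); s=s[:,:,::-1]
g=lambda i,x,y,w,h:cv2.cvtColor(np.ascontiguousarray(i[y:y+h,x:x+w]),cv2.COLOR_BGR2GRAY).astype(np.float32)
for nm,p,q,bx in [("knob",a,b,(264,292,46,44)),("front plate",a,b,(240,355,90,30)),("threadlock",a,b,(368,235,26,50)),("jar",a,b,(352,203,36,45)),("key",a,b,(360,290,40,46)),("shortrod",s0,s,(280,270,30,50))]:
    A,B=g(p,*bx),g(q,*bx); print(nm,cv2.phaseCorrelate(A,B,cv2.createHanningWindow(A.shape[::-1],cv2.CV_32F)),abs(A-B).mean())
o=status.get_obs(); print(o["time"],o["eef_pos"],o["contact_force"])
E
```

```text
knob ((-0.33295597639034824, 0.640024013161753), 0.9813773186118514) 4.1996045
front plate ((0.029994911250227574, 0.0006423718883876717), 0.7481800368980125) 9.338927
threadlock ((0.5265463804452661, -0.12935843414024006), 0.977405301200019) 4.786154
jar ((-0.03503362911653696, 0.5082371741057692), 0.8835368933501067) 2.0270295
key ((0.1986446164171518, 0.014110466653878717), 0.887357929845651) 7.5744567
shortrod ((-0.2008138300032556, 0.24395819056381995), 0.7661565272013346) 1.3473592
14.45 [ 0.52189016 -0.0777245   0.149244  ] [-0.26068549 -0.01967666 -1.63307177]
```

The knob may have crept about 1 mm back from the stop. I'll compare it across all the side pictures.

```bash
python3 - <<'E'
from h import *
I={k:cv2.imread(f"pics/side{k}.png") for k in (1,2,3,4,5)}
g=lambda i,x,y,w,h:cv2.cvtColor(np.ascontiguousarray(i[y:y+h,x:x+w]),cv2.COLOR_BGR2GRAY).astype(np.float32)
for k in (2,3,4,5):
  for nm,bx in [("knob",(264,292,46,44)),("jar",(352,203,36,45)),("basecorner",(232,360,30,25)),("bridge L",(255,245,25,25))]:
    A,B=g(I[1],*bx),g(I[k],*bx); (x,y),_=cv2.phaseCorrelate(A,B,cv2.createHanningWindow(A.shape[::-1],cv2.CV_32F)); print(k,nm,round(x,2),round(y,2),end=" | ")
  m=(g(I[k],264,292,46,44)<45)[:40]; yy,xx=np.nonzero(m); print("dark centroid",xx.mean().round(2),yy.mean().round(2),m.sum())
E
```

```text
2 knob -0.26 0.41 | 2 jar 0.03 0.58 | 2 basecorner -0.08 0.42 | 2 bridge L 0.47 0.54 | dark centroid nan nan 0
3 knob 0.04 0.63 | 3 jar -0.12 0.51 | 3 basecorner -0.01 0.6 | 3 bridge L 0.46 0.45 | dark centroid nan nan 0
4 knob -0.23 0.56 | 4 jar -0.01 0.43 | 4 basecorner 0.01 0.61 | 4 bridge L 0.43 0.56 | dark centroid nan nan 0
5 knob -0.33 0.64 | 5 jar -0.04 0.51 | 5 basecorner -0.06 0.62 | 5 bridge L 0.51 0.63 | dark centroid nan nan 0<stdin>:7: RuntimeWarning: Mean of empty slice.
  ret = ret.dtype.type(ret / rcount)
```

The fixed parts show the same apparent shift (about 0.5 px), so the carriage has not moved. I'll hand in.

```bash
python3 -c "
from h import *
print(r.sign_off())"
```

```text
the job is handed in; nothing more can be done
None
```

The job is handed in: the carriage is home against its end stop, and the rod runs down through the clamp bush into the carriage bush, still held with its red ring level with the clamp mouth to about 1 mm by the camera.

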